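# Snap the lid onto the wide tub

### The job

Close the wide steel tub: take the wooden lid that fits it, seat it squarely on the tub and press it down until it snaps fully home, flush on the rim all round. Leave the lid there with the tub standing upright on the worktop, and leave the small tub and the small lid where they are.

Things in the scene. Friction and masses are not known exactly. Their poses are not given: they have to be found in the camera images.
- wide_tub: Wider of two open round steel tubs, upright, loose (0.5 kg): outer diameter 112, inner 104, height 70 mm. Origin: centre of underside, z up. Four sprung beads stand 6 mm in from the inner wall, 66 mm above the origin; pushed straight down with 5 to 12 N the lid's plug passes them and is held. Fully home, the lid's origin is 54 mm above the tub's; just laid on, 6 to 8 mm higher.
- wide_lid: Wider of two round pale wooden plug lids, lying plug down (0.1 kg); fits the wide tub at any turn. Origin: centre of the plug's underside, z up. Plug: 81 mm diameter at the bottom, 97 at 8 mm up, dark groove above. Flange: 116 mm diameter, 16 to 26 mm above the origin; it rests on the rim when home. Central grip block on top: 20 mm along x, 44 along y, from 26 to 50 mm above the origin.
- small_tub: The narrower open steel tub, same make, outer diameter 76 mm, height 70 mm; origin at the centre of the underside. Stays where it is.
- small_lid: The narrower wooden lid, flange diameter 80 mm, otherwise of the same make and heights with the same grip block; origin at the centre of the underside of its plug. Stays where it is.

How it is judged:
By the outcome, as a careful person would: the job done as asked, in the order asked, and still so for the second after the job is handed in, with the robot touching nothing.
It also fails if it takes over 35 s, if anything falls off the work surface, if the arm or the gripper's body presses on something with over 40 N, if the wrist force passes 120 N, or if a joint passes its speed limit or range.

### The arm

A 6-joint arm with a two-finger parallel gripper is mounted at the origin on a cart in front of the work surface, level with it; the furniture and walls round the work are solid. World frame = base frame: x ahead of the robot, y to its left, z up, the work surface at z = 0. Lengths are in m, angles in rad, forces in N, time in s.
With the tool pointing down it reaches from about 0.375 to 0.9 m from the base axis. Payload 3.1 kg.
Tool frame: the origin (TCP) lies where the fingers leave the gripper's body, on its centre line; the fingertips stand 73 mm ahead of it and the grasp point (between the pads) lies 54 mm ahead of it; z points along the fingers, y is the line along which they close (so a half turn about z gives the same grasp; the last joint's range is limited). The gripper opens to 85 mm and grips with 20 to 120 N. Pads are 22 mm wide; open, the fingers measure 114 mm over their backs; the gripper's body (76 mm by 85 mm) begins 54 mm behind the grasp point. The pads swing forward as they close: fully open they stand 13 mm farther back than shut.
Start: joints at [0.944, 0.527, 1.433, -0, 1.181, -0.178], TCP at [0.271, 0.563, 0.304] pointing down, gripper open.
Joint ranges: [-3.08, 3.08], [-0.75, 2.2], [0.22, 2.44], [-1.43, 4.57], [0, 2.65], [-2.85, 2.85]. Speed limits (rad/s): [2.79, 2.79, 3.14, 3.14, 3.14, 3.14].

### API

Orientations are given as a unit quaternion [x, y, z, w].
In Python, from station import manip gives the robot as it stands.
- The arm moves only by the tool step_arm, never from a script. Its argument "moves" is one flat list of numbers, 5 for each row, row after row: the opening, from 0 (shut) to 1 (fully open), then the shift along the world's x, y, z scaled (see below), then the turn about the world's z scaled (see below). In form: [fingers, x, y, z, yaw, fingers, x, y, z, yaw, ...]. A call has 1 to 12 rows; each row is the pose to reach, as a shift and turn from the pose commanded when the call began, turning the shorter way round; what a row does not reach only later rows make up. The controller multiplies each number of a shift by 200 mm and each number of a turn by pi rad. A row lasts 1/8 s, in which the tool goes at most 62.5 mm and 10.7 degrees, less where a joint would pass 70% of its speed; a pose out of reach is approached as far as the arm can. A call with a number of a shift or a turn outside -1 to 1 is refused whole. A call with a gripper value outside its range is refused whole. The fingers move at their own pace and stop on an object; "grip_force" is the grip in N (left out, the last holds). Time passes only in rows, so rows that repeat a pose let the fingers close. It gives the time, the measured TCP pose, the force, the opening and the grip force at its end, in the units of the state.
- manip.sense(): the state, without advancing time (a new reading comes with each control period).
- manip.snapshot(name): name is "side" or "top" or "wrist"; returns a dict with "color" (420x560x3 uint8, blue, green, red), "z_map" (420x560 float32, m along the optical axis (not along the pixel's ray), 0 where there is no reading), "fovy" (degrees; the focal length in pixels is half the picture's height over the tangent of half this angle, whatever the lens; pixels are square), "cx", "cy" (the principal point, pixels), "k1" (the pictures are not rectified: a ray, as slopes to the right and down, at radius r is drawn at 1 + k1 r^2 times it, then the intrinsics apply), "R" (3x3) and "t" (3): a world point X has camera coordinates R X + t; the wrist camera has in their place "mount" (4x4, takes a point from camera to tool coordinates, whose origin is the TCP and whose axes are the flange's). Camera axes: x right, y down, z forward; pixel columns grow to the right and rows downward; lengths in m; the calibration is good to about 2 mm. A picture is of the moment at which its call begins: read the wrist's pose just before it.
- manip.sign_off(): hands the job in; it is judged then, once.
The state is a dict: "t": time; "q": joint angles; "qd": joint speeds; "tau": joint torques, N m; "tcp_pos": TCP position; "tool_rot": TCP orientation; "force": force on the tool from outside, world axes, zero at the start; "ft_torque": the same for the moment, N m; "finger_gap": opening from 0.0 (shut) to 1.0 (fully open); "gripper_force": force on a finger pad.
Only numpy, scipy, OpenCV 4.12 (cv2) and the standard library are available. Lean on these libraries where they do the work, as an engineer would, in place of code of your own. Each camera call takes 0.05 s, during which the arm holds its last target. There are 200 camera calls.

## Working session

There is one attempt and no reset: what is moved stays moved. The work goes in short steps, Python scripts to look and compute and a tool call to move; the robot and the scene stay as the last step left them, time stands still between calls to the robot, and variables do not carry over. Pictures are saved under pics/ and viewed, at most 10 in all, crops included, and the job is handed in when it is done.

Besides the shell and the picture viewer there is one more tool, called as name(argument=value, ...) on one line, values as JSON. step_arm: Moves the arm, as the interface text tells. Its arguments: {"type":"object","properties":{"moves":{"type":"array","items":{"type":"number"}},"grip_force":{"type":"number"}},"required":["moves"]}

```bash
mkdir -p pics; cat > h.py <<'E'
import numpy as np, cv2
from station import manip
from scipy.spatial.transform import Rotation as Ro
def cam(s,tcp=None,rot=None):
    h,w=s["color"].shape[:2]; f=h/2/np.tan(np.radians(s["fovy"])/2)
    K=np.array([[f,0,s["cx"]],[0,f,s["cy"]],[0,0,1]]); D=np.array([s["k1"],0,0,0,0.])
    if "R" in s: R=np.array(s["R"]); t=np.array(s["t"]); return K,D,R.T,-R.T@t
    M=np.array(s["mount"]); Rt=Ro.from_quat(rot).as_matrix()
    return K,D,Rt@M[:3,:3],Rt@M[:3,3]+tcp
def cloud(s,c):
    K,D,R,o=c; h,w=s["z_map"].shape
    uv=np.stack(np.meshgrid(np.arange(w),np.arange(h)),-1).reshape(-1,1,2).astype(float)
    n=cv2.undistortPoints(uv,K,D).reshape(h,w,2)
    P=np.dstack([n,np.ones((h,w))])*s["z_map"][...,None]
    return P@R.T+o
def ray(c,px,z):
    K,D,R,o=c; n=cv2.undistortPoints(np.array(px,float).reshape(-1,1,2),K,D).reshape(-1,2)
    d=np.c_[n,np.ones(len(n))]@R.T
    return o+d*((z-o[2])/d[:,2])[:,None]
E
python3 - <<'E'
from h import *
st=manip.sense(); print({k:np.round(v,3) for k,v in st.items()})
for n in("top","side"):
    s=manip.snapshot(n); cv2.imwrite(f"pics/{n}0.png",s["color"]); c=cam(s); np.savez(f"{n}0.npz",P=cloud(s,c),col=s["color"])
    print(n,s["fovy"],s["k1"],c[3],(s["z_map"]==0).mean())
E
```

```text
{'t': np.float64(0.0), 'q': array([ 0.943,  0.528,  1.434,  0.   ,  1.181, -0.179]), 'qd': array([ 0.001, -0.001,  0.001,  0.001,  0.001, -0.   ]), 'tau': array([-1.0000e-03, -4.4235e+01, -1.7803e+01, -0.0000e+00,  8.0000e-03,
        0.0000e+00]), 'tcp_pos': array([0.271, 0.563, 0.303]), 'tool_rot': array([ 0.223,  0.975, -0.001, -0.   ]), 'force': array([0.194, 0.405, 0.476]), 'ft_torque': array([ 0.019, -0.033,  0.062]), 'gripper_force': np.float64(0.0), 'finger_gap': np.float64(0.997)}
top 49.68018206174528 -0.0675858354523933 [ 0.38729304 -0.01986265  1.11013521] 0.004162414965986395
side 43.04140065384691 -0.1773042308368281 [-0.34269148 -1.09050643  0.60233388] 0.0041156462585034016
```

View pics/top0.png

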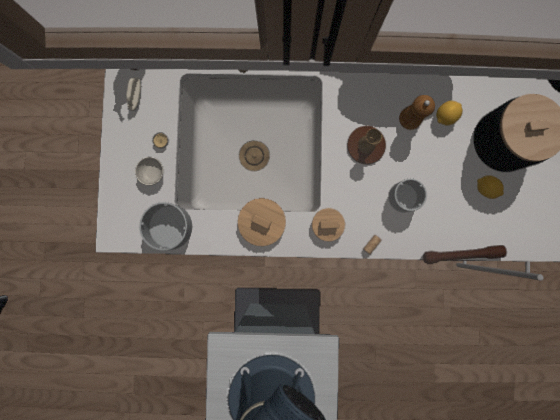

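View pics/side0.png

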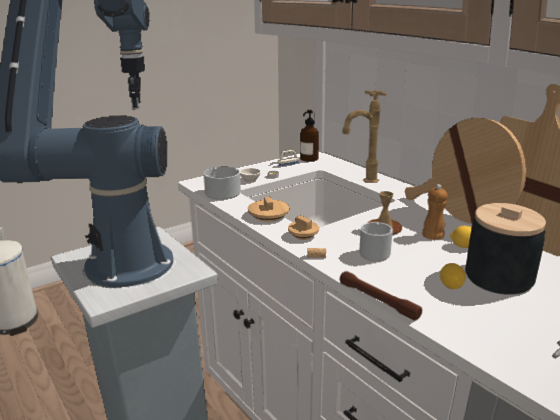

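Top view: the wide tub is at about (165,226), wide lid at (261,222) beside the sink edge, small lid at (328,225) and small tub at (408,195). The side view agrees. I'll measure the wide pair.

```bash
cat > m.py <<'E'
from h import *
d=np.load("top0.npz");P=d["P"];
s=manip.snapshot("top");c=cam(s)
def circ(x0,x1,y0,y1,lo,hi,name):
    Q=P[y0:y1,x0:x1]; m=((Q[...,2]>lo)&(Q[...,2]<hi)).astype(np.uint8)
    k=np.argwhere(m); X=Q[m>0]; 
    (cc,r)=cv2.minEnclosingCircle((X[:,:2]*1000).astype(np.float32).reshape(-1,1,2))
    print(name,len(X),"circle mm",np.round(cc,1),round(r,1),"z med",np.round(np.percentile(X[:,2],[5,50,95]),4))
    return X
circ(130,200,190,262,.06,.08,"tub rim")
X=circ(230,292,190,255,.018,.034,"lid flange")
A=np.c_[X[:,:2],np.ones(len(X))]; print("plane",np.linalg.lstsq(A,X[:,2],rcond=None)[0])
X=circ(230,292,190,255,.042,.06,"lid block")
r=cv2.minAreaRect((X[:,:2]*1000).astype(np.float32)); print(r)
circ(305,350,200,248,.018,.034,"small lid"); circ(385,430,175,215,.06,.08,"small tub")
for b in [(200,215,222,240),(340,360,225,240)]:
    print("table z",np.median(P[b[2]:b[3],b[0]:b[1],2]))
E
python3 m.py
```

```text
tub rim 371 circle mm [406.6 258.5] 56.3 z med [0.0617 0.0686 0.0723]
lid flange 1663 circle mm [423.4  33.3] 57.9 z med [0.0225 0.0256 0.029 ]
plane [0.00113552 0.00057181 0.02518764]
lid block 155 circle mm [423.2  33. ] 22.2 z med [0.046  0.0493 0.0528]
((423.2431945800781, 33.04177474975586), (42.960174560546875, 18.87624168395996), 64.83274841308594)
small lid 708 circle mm [ 420.6 -127.1] 39.9 z med [0.0223 0.0257 0.0291]
small tub 259 circle mm [ 493.  -311.5] 38.8 z med [0.0616 0.0686 0.0725]
table z 0.00027254150730904314
table z 0.0003503654482289731
```

step_arm(moves=[1,0.25,-0.9,0,-0.2,1,0.25,-0.9,0,-0.2,1,0.25,-0.9,0,-0.2,1,0.25,-0.9,0,-0.2,1,0.25,-0.9,0,-0.2])

```text
t: 0.78
tcp_pos: [0.3214, 0.3825, 0.304]
tool_rot: [0.513, 0.858, -0.0, -0.0]
force: [0.4, 0.6, -0.2]
finger_gap: 1.002
gripper_force: 0.0
```

step_arm(moves=[1,0.25,-0.9,-0.2,-0.2,1,0.25,-0.9,-0.2,-0.2,1,0.25,-0.9,-0.2,-0.2,1,0.25,-0.9,-0.2,-0.2,1,0.25,-0.9,-0.2,-0.2])

```text
t: 1.4
tcp_pos: [0.3716, 0.203, 0.2638]
tool_rot: [0.753, 0.658, 0.0, -0.0]
force: [0.0, 0.4, 0.0]
finger_gap: 1.003
gripper_force: 0.0
```

step_arm(moves=[1,0.25,-0.85,-0.3,-0.097,1,0.25,-0.85,-0.3,-0.097,1,0.25,-0.85,-0.3,-0.097,1,0.25,-0.85,-0.3,-0.097,1,0.25,-0.85,-0.3,-0.097])

```text
t: 2.02
tcp_pos: [0.421, 0.0341, 0.2039]
tool_rot: [0.844, 0.537, -0.0, -0.0]
force: [-0.2, -0.1, 0.2]
finger_gap: 1.0
gripper_force: 0.0
```

```bash
python3 - <<'E'
from h import *
st=manip.sense(); s=manip.snapshot("wrist"); c=cam(s,st["tcp_pos"],st["tool_rot"]); P=cloud(s,c)
cv2.imwrite("pics/w1.png",s["color"])
m=(P[...,2]>.04)&(P[...,2]<.056)&(np.hypot(P[...,0]-.423,P[...,1]-.033)<.035)&(s["z_map"]>0)
X=P[m]; print(len(X),np.percentile(X[:,2],[5,50,95]),cv2.minAreaRect((X[:,:2]*1000).astype(np.float32)))
print(st["tcp_pos"])
E
```

```text
1334 [0.04618651 0.049128   0.05030845] ((424.4693298339844, 33.91702651977539), (43.40068435668945, 20.034687042236328), 65.6541976928711)
[0.42101276 0.03413968 0.20386519]
```

View pics/w1.png

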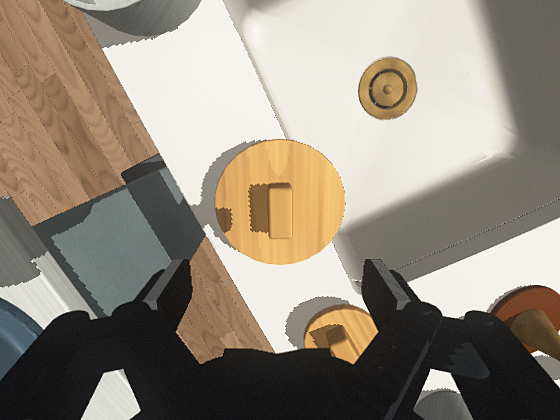

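The wrist view shows the wide lid at (280,202) with its block square to the fingers. I'll descend and grip it.

step_arm(moves=[0.6,0.015,0,-0.25,0,0.6,0.015,0,-0.4,0,0.6,0.015,0,-0.515,0,0.6,0.015,0,-0.515,0,0,0.015,0,-0.515,0,0,0.015,0,-0.515,0,0,0.015,0,-0.515,0,0,0.015,0,-0.515,0,0,0.015,0,-0.515,0,0,0.015,0,-0.515,0], grip_force=70)

```text
t: 3.32
tcp_pos: [0.4245, 0.0334, 0.1023]
tool_rot: [0.844, 0.536, 0.001, 0.001]
force: [0.1, 2.5, 7.2]
finger_gap: 0.216
gripper_force: 69.1
```

step_arm(moves=[0,0,0,0.1,0,0,0,0,0.3,0,0,0,0,0.6,0,0,0,0.3,0.75,0,0,-0.04,0.55,0.75,0,0,-0.04,0.55,0.75,0,0,-0.04,0.55,0.75,0])

```text
t: 4.2
tcp_pos: [0.4158, 0.1431, 0.2512]
tool_rot: [0.844, 0.537, 0.0, 0.0]
force: [-0.7, 0.2, -0.6]
finger_gap: 0.216
gripper_force: 68.8
```

```bash
python3 - <<'E'
from h import *
st=manip.sense(); s=manip.snapshot("wrist"); c=cam(s,st["tcp_pos"],st["tool_rot"]); P=cloud(s,c)
cv2.imwrite("pics/w2.png",s["color"]); v=s["z_map"]>0
np.savez("w2.npz",P=P,tcp=st["tcp_pos"])
m=v&(P[...,2]>.06)&(P[...,2]<.08)&(np.hypot(P[...,0]-.4066,P[...,1]-.2585)<.075)
X=P[m]; print(len(X),cv2.minEnclosingCircle((X[:,:2]*1000).astype(np.float32).reshape(-1,1,2)),np.percentile(X[:,2],[5,50,95]))
t=st["tcp_pos"]; print(t,st["tool_rot"],st["force"])
m=v&(P[...,2]>t[2]-.085)&(P[...,2]<t[2]-.065)&(np.hypot(P[...,0]-t[0],P[...,1]-t[1])<.08)
X=P[m]; print(len(X)); A=np.c_[X[:,:2]-t[:2],np.ones(len(X))]; print("lid plane",np.linalg.lstsq(A,X[:,2]-t[2],rcond=None)[0])
X=X[:,:2]; A=np.c_[2*X,np.ones(len(X))]
print("hull circ",[ (cv2.minEnclosingCircle((X*1000).astype(np.float32).reshape(-1,1,2)))])
E
```

```text
3364 ((407.7977600097656, 258.5721435546875), 56.23920440673828) [0.06171026 0.06887445 0.07047748]
[0.41575116 0.14310131 0.25121013] [8.43859462e-01 5.36564175e-01 1.01589201e-04 2.90573565e-04] [-0.72859526  0.18551951 -0.6245372 ]
20503
lid plane [-0.00134608 -0.0031108  -0.07667962]
hull circ [((416.00970458984375, 142.01773071289062), 58.154300689697266)]
```

View pics/w2.png

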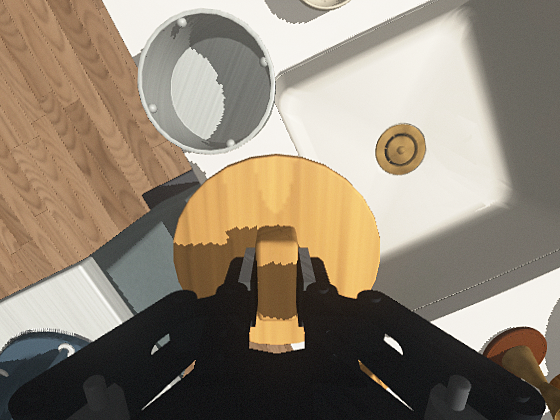

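The lid is held level. The tub rim is centred at about (207,82). Next I move over it and bring the plug close to the beads.

step_arm(moves=[0,-0.041,0.25,0,0,0,-0.041,0.5,0,0,0,-0.041,0.583,0,0,0,-0.041,0.583,0,0,0,-0.041,0.583,-0.15,0,0,-0.041,0.583,-0.3,0,0,-0.041,0.583,-0.4,0,0,-0.041,0.583,-0.4,0,0,-0.041,0.583,-0.4,0], grip_force=80)

```text
t: 5.38
tcp_pos: [0.4085, 0.2588, 0.1714]
tool_rot: [0.845, 0.535, 0.0, 0.0]
force: [0.4, -0.3, 0.2]
finger_gap: 0.216
gripper_force: 81.5
```

step_arm(moves=[0,0,0,-0.02,0,0,0,0,-0.03,0,0,0,0,-0.04,0,0,0,0,-0.04,0])

```text
t: 5.88
tcp_pos: [0.4078, 0.2598, 0.163]
tool_rot: [0.844, 0.536, -0.0, 0.0]
force: [-1.3, -2.0, 0.6]
finger_gap: 0.216
gripper_force: 81.9
```

step_arm(moves=[0,0,0,-0.01,0,0,0,0,-0.02,0,0,0,0,-0.03,0,0,0,0,-0.035,0,0,0,0,-0.035,0])

```text
t: 6.5
tcp_pos: [0.4077, 0.2596, 0.1563]
tool_rot: [0.844, 0.536, -0.0, -0.0]
force: [-2.2, -0.3, 5.8]
finger_gap: 0.213
gripper_force: 82.5
```

step_arm(moves=[0,0,0,-0.005,0,0,0,0,-0.01,0,0,0,0,-0.01,0])

```text
t: 6.88
tcp_pos: [0.4076, 0.2596, 0.1563]
tool_rot: [0.844, 0.536, 0.0, 0.0]
force: [-5.0, -2.3, 23.8]
finger_gap: 0.213
gripper_force: 84.9
```

Hard stop at the home height under 24 N. I'll relieve the load, release and retreat for a look.

step_arm(moves=[0,0,0,0.009,0,0,0,0,0.009,0,0.6,0,0,0.009,0,0.6,0,0,0.009,0,0.6,0,0,0.009,0,0.6,0,0,0.1,0,0.6,0,0,0.3,0,0.6,0,0,0.6,0,0.6,0,-0.1,0.8,0,0.6,0,-0.5,0.8,0,0.6,0,-0.6,0.8,0,0.6,0,-0.6,0.8,0])

```text
t: 8.38
tcp_pos: [0.4078, 0.138, 0.314]
tool_rot: [0.845, 0.534, -0.0, 0.0]
force: [-0.3, 0.5, 0.7]
finger_gap: 0.601
gripper_force: 0.0
```

```bash
python3 - <<'E'
from h import *
st=manip.sense(); print(st["t"],st["tcp_pos"],st["finger_gap"],st["force"])
for n in("wrist","side"):
    s=manip.snapshot(n); c=cam(s,st["tcp_pos"],st["tool_rot"]); P=cloud(s,c)
    cv2.imwrite(f"pics/{n}3.png",s["color"] if n=="wrist" else cv2.resize(s["color"][120:280,160:420],None,fx=3,fy=3))
    if n=="wrist":
        r=np.hypot(P[...,0]-.408,P[...,1]-.259); m=(s["z_map"]>0)&(r<.075)&(P[...,2]>.07)&(P[...,2]<.09)
        X=P[m]; A=np.c_[X[:,:2]-[.408,.259],np.ones(len(X))]; print(len(X),cv2.minEnclosingCircle((X[:,:2]*1000).astype(np.float32).reshape(-1,1,2)),np.linalg.lstsq(A,X[:,2],rcond=None)[0],np.median(X[:,2]))
E
```

```text
8.375 [0.40783845 0.13796057 0.31395481] 0.6006199490255927 [-0.26453731  0.49160727  0.7032138 ]
10418 ((408.15814208984375, 258.5993957519531), 58.10178756713867) [0.00090553 0.00012942 0.07955905] 0.07954982554996384
```

View pics/side3.png

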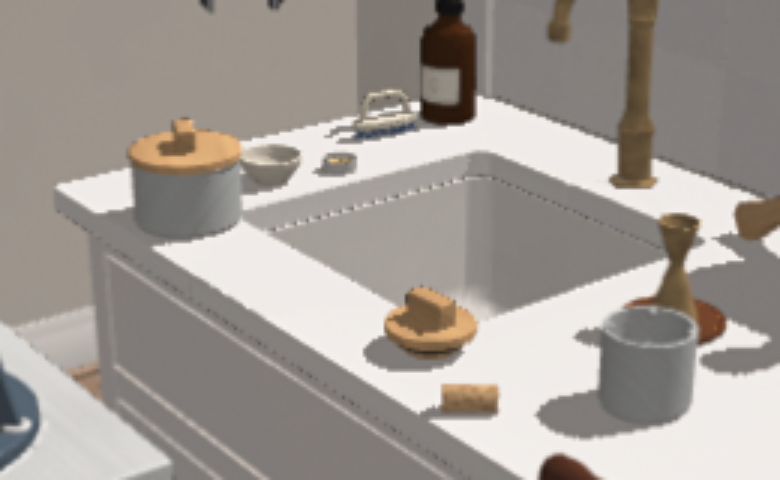

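View pics/wrist3.png

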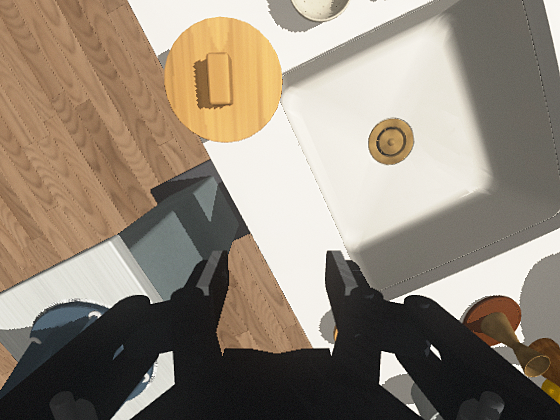

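The side view shows the lid level on the upright tub at (185,150), with the small lid and tub undisturbed. The wrist view shows the lid centred at (223,80). The flange top measures 79.6 mm (80 expected when home) with a tilt under 0.1°, so I'll hand the job in.

```bash
python3 -c "
from station import manip
print(manip.sign_off())"
```

```text
the job is handed in; nothing more can be done
None
```

The wide lid is snapped home on the upright wide tub, measured level and flush to within about 0.5 mm; the small tub and small lid were not touched, and I handed the job in at about 8.5 s.

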